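Put the instrument case away

TASK

Put the instrument case away: with the fingertips, push the lid of the steel case fully shut, and then push the drawer it stands in fully home, so that the raised lid never runs into the unit. Only push, lift or carry nothing; leave the other unit's drawer as far out as it is, and do not move the bottles and other things standing about.

Things in the scene. Friction and masses are not known exactly. Their poses are not given: they have to be found in the camera images.
- case_unit_front (a point): fixed point of the wooden one-drawer unit whose drawer holds the steel case with the lid: where case_drawer_front comes to lie when that drawer is shut, 51 mm above the table. Its +x axis points into the unit, the way the drawer is pushed, within 0.12 rad of straight away from the robot. The unit is 260 mm deep, 200 wide, 100 high, fixed, left or right of its twin
- case_drawer (a joint): how far that drawer is pulled out towards the unit's own -x, in m: 0 fully shut, 0.215 the stop; starts 0.13 to 0.155. Slides with about 4 N of friction and stays where it is left
- case_drawer_front (a point): centre of the outer face of that drawer's front panel, 51 mm above the table; axes as the unit's. Panel 196 mm wide, 12 thick, from 8 to 94 mm above the table; a round knob of 18 mm diameter sticks 18 mm out here. The drawer's other walls reach 49 mm above the table
- case_lid (a joint): angle of the steel case's lid, rad: 0 shut and lying flat, 1.57 upright; starts 1.1 to 1.5, leaning a little to the robot. The stiff hinge (about 0.08 N m) keeps it where it is left
- case_lid_hinge (a point): middle of the lid's hinge line, which runs along the unit's y, 109 mm behind the outer face of the drawer front and 65.5 mm above the table; turns with the lid. The lid is a flat steel plate 85 mm from hinge to free edge, 152 wide, 6 thick, hinged on the side away from the robot; shut, it lies towards the robot, its top 71.5 mm above the table
- case_base (a point): underside centre (20 mm above the table) of the open steel instrument case fixed in that drawer, 85 mm (x) by 150 mm (y) by 45 mm high, centred across the drawer; its rim is 65 mm above the table and its nearest wall 12 mm behind the front panel
- case_lid_edge (a point): middle of the lid's free edge, on its outer (upper when shut) face, 85 mm from the hinge
- tray_drawer (a joint): how far the drawer of the tray unit (the twin with the lidless tray) is pulled out, in m; starts 0.05 to 0.15; to be left as it is
- tray_drawer_front (a point): centre of the outer face of the tray drawer's front panel, 51 mm above the table; unit, drawer and axes as the other one's, but its drawer holds a shallow open steel tray without a lid
- amber_bottle: amber glass bottle, 44 mm diameter, 75 mm tall, loose, standing about the middle of the case unit's top; origin under its centre
- amber_vial: amber glass bottle, 32 mm diameter, 55 mm tall, loose, standing about the middle of the tray unit's top; origin under its centre
- clear_vial: clear glass vial, 26 mm diameter, 50 mm tall, loose, on the table between the two units; origin under its centre
- squeeze_bottle: white plastic bottle, 60 mm diameter, 170 mm tall, loose, on the table left of the units; origin under its centre
- spray_can: spray can, 52 mm diameter, 160 mm tall, loose, on the table right of the units; origin under its centre
- paper_roll: white paper roll standing on end, 110 mm diameter, 220 mm tall, loose, behind the squeeze bottle at the left; origin under its centre
- steel_cup: small open steel cup, 60 mm across, 50 mm tall, loose, on the table at the right, nearer the robot than the spray can; origin under its centre

How it is judged (in metres and radians):
On the way, in this order (a step that is already met when the one before it is completed fails the run):
1. the case's lid is shut while its drawer is still out (value of joint case_lid below 0.06 rad and value of joint case_drawer above 0.11 m), for 0.2 s.
2. the case's drawer is pushed home with the lid shut (value of joint case_lid below 0.06 rad and value of joint case_drawer below 0.006 m), for 0.2 s.
At the end, for the whole second after the job is handed in: The case's lid is shut (within 0.06 rad), its drawer is fully in (within 6 mm), the other drawer stands where it was (within 12 mm) and every loose thing stands upright within 30 mm of where it was (all of step 2 and not (distance of tray_drawer_front from where it was at the start of the episode above 0.012 m) and not (distance of any of amber_bottle, amber_vial, clear_vial, squeeze_bottle, spray_can, paper_roll, steel_cup from where it was at the start of the episode above 0.03 m or angle between any of amber_bottle, amber_vial, clear_vial, squeeze_bottle, spray_can, paper_roll, steel_cup's own z axis and vertical above 0.4 rad)); the robot touches nothing.
It fails at once if the case's drawer is pushed into the unit (less than 110 mm out) with the lid still raised over 0.25 rad (value of joint case_drawer below 0.11 m and value of joint case_lid above 0.25 rad).
It fails at once if the other unit's drawer is moved by more than 12 mm (distance of tray_drawer_front from where it was at the start of the episode above 0.012 m).
It fails at once if a loose thing is lifted, carried, pushed by more than 30 mm or tipped (distance of any of amber_bottle, amber_vial, clear_vial, squeeze_bottle, spray_can, paper_roll, steel_cup from where it was at the start of the episode above 0.03 m or angle between any of amber_bottle, amber_vial, clear_vial, squeeze_bottle, spray_can, paper_roll, steel_cup's own z axis and vertical above 0.4 rad).
It fails at once if the lid is lifted or thrown back past upright (over 1.65 rad) (value of joint case_lid above 1.65 rad).
It also fails if it takes over 46 s, if anything falls off the work surface, if the arm or the gripper's body presses on something with over 40 N, if the wrist force passes 120 N, or if a joint passes its speed limit or range.

ROBOT

A 7-joint arm with a two-finger parallel gripper is mounted at the origin on the work surface. World frame = base frame: x ahead of the robot, y to its left, z up, the work surface at z = 0. Lengths are in m, angles in degrees, forces in N, time in s.
With the tool pointing down it reaches from about 0.35 to 0.9 m from the base axis. Payload 8.1 kg.
Tool frame: the origin (TCP) lies midway between the tips of the shut fingers; the grasp point (between the pads) lies 19 mm behind it; z points along the fingers, y is the line along which they close (so a half turn about z gives the same grasp; the last joint's range is limited). The gripper opens to 85 mm and grips with 20 to 120 N. Pads are 22 mm wide; open, the fingers measure 114 mm over their backs; the gripper's body (76 mm by 85 mm) begins 54 mm behind the grasp point. The pads swing forward as they close: fully open they stand 13 mm farther back than shut.
Start: joints at [-5.879, 24.895, 1.432, 90.138, -0.665, 64.973, -4.303], TCP at [0.625, -0, 0.231] pointing down, gripper open.
Joint ranges: [-149.89, 149.89], [-25.12, 119.58], [-72.63, 75.52], [4.76, 147.25], [-75.54, 255.54], [6.69, 114.76], [-157.13, 157.13]. Speed limits (degrees/s): [127.2, 127.2, 172.46, 172.46, 180, 180, 180].

INTERFACE

Orientations are given as a 3x3 rotation matrix whose columns are the frame's x, y, z axes.
In Python, from plant import status, capture, camera_info, sign_off gives the robot as it stands.
- The arm moves only by the tool move_arm, never from a script. Its argument "series" is a list of rows, each an object of numbers: "x", "y", "z": the shift along the world's x, y, z in m; "roll": the turn about the world's z in degrees; "hand": the opening, from 0 (shut) to 1 (fully open). A call has 1 to 10 rows; each row shifts and turns the commanded pose from where the row before left it; what a row does not reach is not made up. A row lasts 1/10 s, in which the tool goes at most 50 mm and 8.59 degrees, less where a joint would pass 70% of its speed; a pose out of reach is approached as far as the arm can. A call with a gripper value outside its range is refused whole. The fingers move at their own pace and stop on an object; "force" is the grip in N (left out, the last holds). Time passes only in rows, so rows that do not move let the fingers close. It gives the time, the measured TCP pose, the force, the opening and the grip force at its end, in the units of the state.
- status.read_state(): the state, without advancing time (a new reading comes with each control period).
- capture(name): name is "scene" or "side" or "wrist"; returns the picture (420x560x3 uint8, red, green, blue); there is no depth.
- camera_info(name): a dict with "fovy" (degrees; the focal length in pixels is half the picture's height over the tangent of half this angle, whatever the lens; pixels are square), "cx", "cy" (the principal point, pixels), "rvec" (rotation vector, rad) and "tvec" (3), from world to camera coordinates, as OpenCV has them. Camera axes: x right, y down, z forward; pixel columns grow to the right and rows downward; lengths in m; the calibration is good to about 2 mm. A picture is of the moment at which its call begins: read the wrist's pose just before it. camera_info takes no time and is no camera call; for the wrist camera it gives the pose at the moment of the call.
- sign_off(): hands the job in; it is judged then, once.
The state is a dict: "time_s": time; "joints": joint angles; "qd": joint speeds; "effort": joint torques, N m; "tool_pos": TCP position; "eef_rot": TCP orientation; "force": force on the tool from outside, world axes, zero at the start; "ft_torque": the same for the moment, N m; "opening": opening from 0.0 (shut) to 1.0 (fully open); "grasp_force": force on a finger pad.
Only numpy, scipy, OpenCV 4.12 (cv2) and the standard library are available. Lean on these libraries where they do the work, as an engineer would, in place of code of your own. Each camera call takes 0.05 s, during which the arm holds its last target. There are 200 camera calls.

## Working session

There is one attempt and no reset: what is moved stays moved. The work goes in short steps, Python scripts to look and compute and a tool call to move; the robot and the scene stay as the last step left them, time stands still between calls to the robot, and variables do not carry over. Pictures are saved under pics/ and viewed, at most 10 in all, crops included, and the job is handed in when it is done.

Besides the shell and the picture viewer there is one more tool, called after "Call:" as name(argument=value, ...) on one line, values as JSON. move_arm: Moves the arm, as the interface text tells. Its arguments: {"type":"object","properties":{"series":{"type":"array"},"force":{"type":"number"}},"required":["series"]}

```bash
mkdir -p pics; ls; cat > h.py <<'E'
import numpy as np, cv2
from plant import status, capture, camera_info, sign_off
def cam(n):
    c=camera_info(n); R=cv2.Rodrigues(np.array(c['rvec'],float))[0]; t=np.array(c['tvec'],float).ravel()
    f=210/np.tan(np.radians(c['fovy'])/2); K=np.array([[f,0,c['cx']],[0,f,c['cy']],[0,0,1]])
    return K,R,t
def ray(C,p):
    K,R,t=C; d=R.T@np.linalg.solve(K,[p[0],p[1],1]); return -R.T@t,d
def onz(C,p,z):
    o,d=ray(C,p); return o+d*(z-o[2])/d[2]
def proj(C,X):
    K,R,t=C; q=K@(R@np.array(X,float)+t); return q[:2]/q[2]
def tri(C1,p1,C2,p2):
    o1,d1=ray(C1,p1);o2,d2=ray(C2,p2)
    s=np.linalg.lstsq(np.c_[d1,-d2],o2-o1,rcond=None)[0]; a=o1+d1*s[0];b=o2+d2*s[1]
    return (a+b)/2,np.linalg.norm(a-b)
E
python3 - <<'E'
from h import *
for n in('scene','side','wrist'):
    im=capture(n); cv2.imwrite(f'pics/{n}0.png',cv2.cvtColor(im,cv2.COLOR_RGB2BGR))
    c=camera_info(n);print(n,c); K,R,t=cam(n);print(-R.T@t,R[2])
    
print(status.read_state())
a=cv2.imread('pics/scene0.png');
cv2.imwrite('pics/scene0b.png',cv2.resize(a,(800,600),interpolation=cv2.INTER_CUBIC))
a=cv2.imread('pics/side0.png');
cv2.imwrite('pics/side0b.png',cv2.resize(a,(800,600),interpolation=cv2.INTER_CUBIC))
E
```

```text
pics
scene {'fovy': 52.87325644197903, 'cx': 273.66675645552687, 'cy': 214.75328719506234, 'rvec': array([ 1.89970517,  1.28689973, -0.64608043]), 'tvec': array([-0.2092943 , -0.28008845,  1.61028414])}
[ 1.43125408 -0.34337494  0.74086035] [-0.74393983  0.29516117 -0.59952765]
side {'fovy': 49.786139566249965, 'cx': 286.8993642412353, 'cy': 207.90087678207735, 'rvec': array([ 0.25521449, -2.71138593,  1.42222015]), 'tvec': array([0.60644995, 0.13860718, 1.05743592])}
[0.4667267  0.88771302 0.70660879] [ 0.13785353 -0.81031188 -0.56955339]
wrist {'fovy': 71.87339892404586, 'cx': 284.562437125844, 'cy': 208.61856679738707, 'rvec': array([-2.87677981e+00, -1.26460388e-03,  2.37472640e-03]), 'tvec': array([-0.62567529, -0.03379565,  0.37772121])}
[0.62627999 0.06664796 0.37231231] [-0.00150713 -0.26172803 -0.96514049]
{'time_s': 0.15, 'joints': array([-5.87740878, 24.9286174 ,  1.43125335, 90.17642693, -0.66422624,
       64.97354957, -4.30317136]), 'qd': array([-0.0005523 , -0.00610502,  0.05631953, -0.18245775, -0.00654064,
       -0.04563122, -0.01477321]), 'effort': array([ 1.93215681e-03, -6.70885992e+01,  1.02606665e+00, -3.16448736e+01,
        1.57136447e-02,  9.07747715e-03, -7.57739531e-05]), 'tool_pos': array([ 6.24619602e-01, -6.46846224e-05,  2.30696555e-01]), 'eef_rot': array([[ 9.52321848e-05,  9.99999250e-01, -1.22085236e-03],
       [ 9.99999988e-01, -9.53803649e-05, -1.21316710e-04],
       [-1.21433065e-04, -1.22084079e-03, -9.99999247e-01]]), 'force': array([-0.39620344,  0.30748312, -0.25468034]), 'ft_torque': array([ 0.0002776 ,  0.05344768, -0.00876522]), 'grasp_force': 0.0, 'opening': 0.9989847273409809}
```

View pics/scene0b.png

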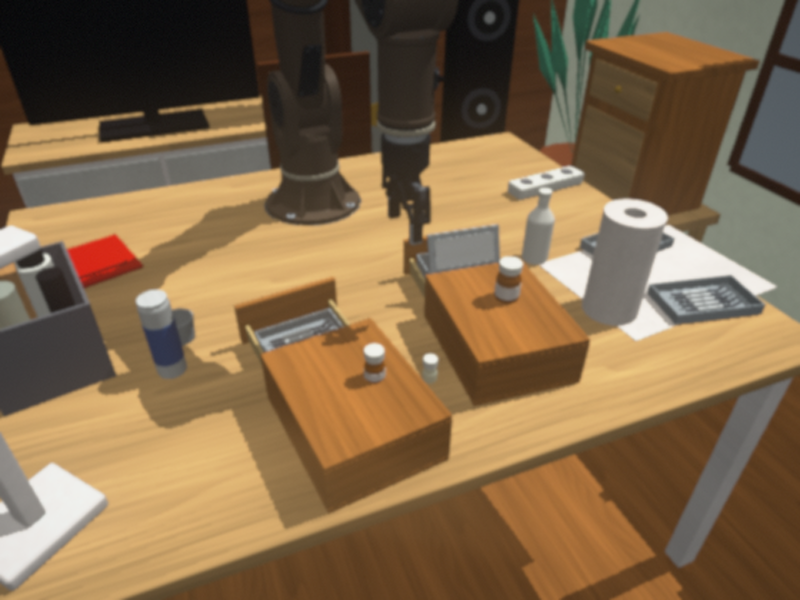

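View pics/side0b.png

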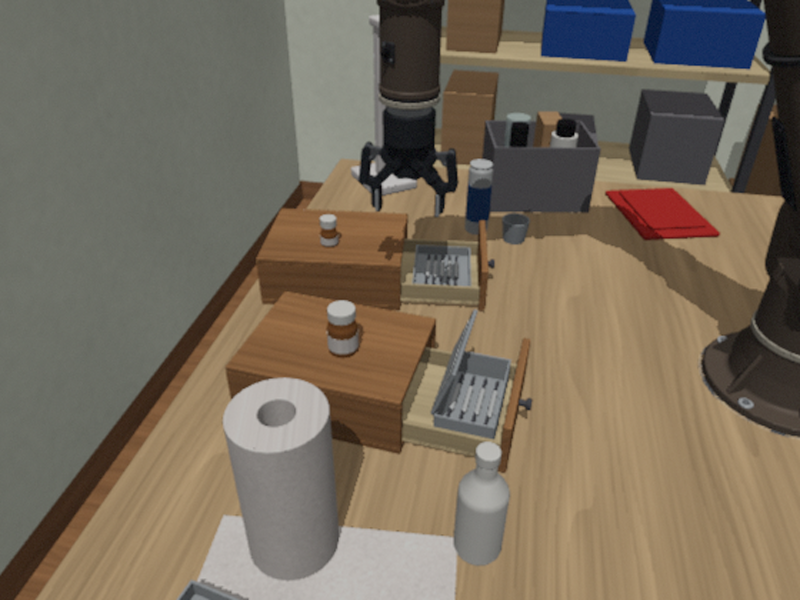

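The case unit is the left one (y>0), with its knob at about (528,404) in the enlarged side view; the lid stands up at about (460,360). I'll zoom in on it for the corners.

```bash
python3 - <<'E'
import cv2,numpy as np
a=cv2.imread('pics/side0.png')[200:340,265:395]; b=cv2.imread('pics/scene0.png')[150:260,270:400]
a=cv2.resize(a,None,fx=4,fy=4,interpolation=cv2.INTER_CUBIC); 
b=cv2.resize(b,None,fx=6,fy=5.4,interpolation=cv2.INTER_CUBIC)
cv2.imwrite('pics/c1.png',a); cv2.imwrite('pics/c2.png',b); print(a.shape,b.shape)
E
```

```text
(560, 520, 3) (594, 780, 3)
```

View pics/c1.png

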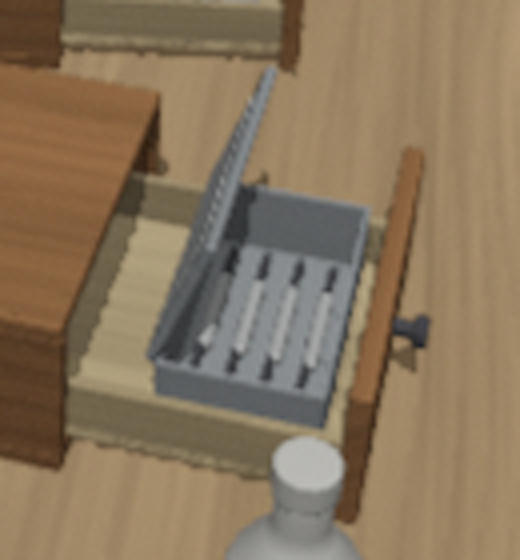

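View pics/c2.png

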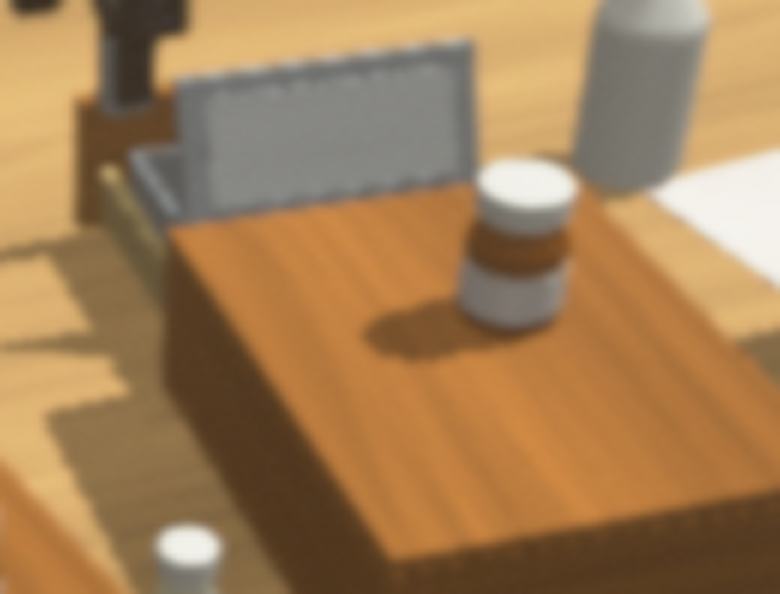

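View pics/wrist0.png

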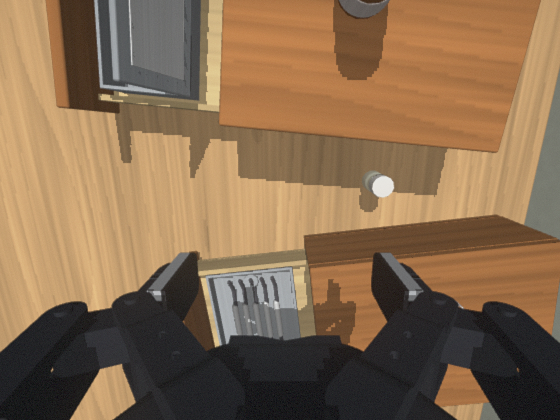

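The side crop shows the lid's free edge from (272,70) to (212,248), the unit's top front edge from (160,95) to (62,328), the panel's far top corner at (424,152) and the knob at (428,330). The scene crop shows the lid's edge from (178,80) to (473,42), and the unit's top corners at (170,232) and (398,560). The wrist view shows the open fingers over the tray drawer.

```bash
python3 - <<'E'
from h import *
S=cam('side');C=cam('scene')
s=lambda u,v:(265+u/4-.4,200+v/4-.4); c=lambda u,v:(270+u/6-.4,150+v/5.4-.4)
np.set_printoptions(precision=4,suppress=True)
print('unit front far/near side',onz(S,s(160,95),.1),onz(S,s(62,328),.1))
print('scene right front,back',onz(C,c(170,232),.1),onz(C,c(398,560),.1))
print('panel far top',onz(S,s(424,152),.094),'near top',onz(S,s(366,398),.094),'near bottom',onz(S,s(355,520),.008))
print('knob',onz(S,s(426,330),.051))
print('case rim far right',onz(S,s(370,210),.065),'near right',onz(S,s(322,425),.065),onz(S,s(150,355),.0655))
print('lid -y',tri(S,s(272,70),C,c(178,80)),'lid +y',tri(S,s(212,248),C,c(473,42)))
W=cam('wrist')
print('wrist unit front corner',onz(W,(220,125),.1),'back',onz(W,(497,151),.1),'panel',onz(W,(57,106),.094))
E
```

```text
unit front far/near side [0.5637 0.0766 0.1   ] [0.5823 0.2698 0.1   ]
scene right front,back [0.567  0.0707 0.1   ] [0.823  0.0488 0.1   ]
panel far top [0.4158 0.0914 0.094 ] near top [0.4369 0.2815 0.094 ] near bottom [0.4336 0.2793 0.008 ]
knob [0.4069 0.1848 0.051 ]
case rim far right [0.441  0.1112 0.065 ] near right [0.4552 0.2745 0.065 ] [0.5425 0.2448 0.0655]
lid -y (array([0.5013, 0.1031, 0.1454]), np.float64(0.000529601358688602)) lid +y (array([0.5156, 0.2509, 0.1451]), np.float64(0.001316527088756496))
wrist unit front corner [0.5675 0.071  0.1   ] back [0.8219 0.0481 0.1   ] panel [0.4189 0.0876 0.094 ]
```

Call:
move_arm(series=[{"x":-0.01,"y":0.02,"roll":-5.4,"hand":0},{"x":-0.01,"y":0.03,"hand":0},{"x":-0.01,"y":0.03,"hand":0},{"x":-0.01,"y":0.03,"hand":0},{"x":-0.01,"y":0.03,"z":-0.01,"hand":0},{"y":0.03,"z":-0.01,"hand":0},{"y":0.006,"z":-0.01,"hand":0},{"hand":0},{"hand":0},{"hand":0}], force=40)

```text
invalid input at $.series[0]: expected keys x, y, z, roll, hand
```

```bash
python3 - <<'E'
from h import *
S=cam('side'); print(onz(S,(265+308/4,200+470/4),.17))
im=capture('side'); cv2.imwrite('pics/s1.png',cv2.resize(cv2.cvtColor(im,cv2.COLOR_RGB2BGR)[100:360,200:480],None,fx=2,fy=2))
E
```

```text
[0.45997693 0.39995621 0.17      ]
```

View pics/s1.png

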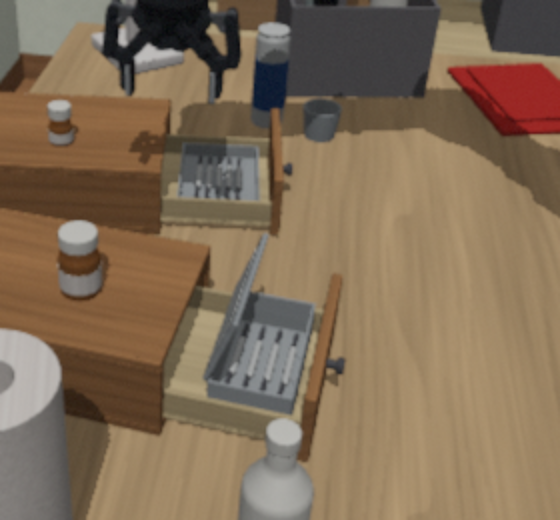

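The move was refused because every row needs all five keys. The picture shows the scene unchanged, with the lid still up at about (240,300). The squeeze bottle at y≈0.40 is well clear, so I'll resend the move.

Call:
move_arm(series=[{"x":-0.01,"y":0.02,"z":0,"roll":-5.4,"hand":0},{"x":-0.01,"y":0.03,"z":0,"roll":0,"hand":0},{"x":-0.01,"y":0.03,"z":0,"roll":0,"hand":0},{"x":-0.01,"y":0.03,"z":0,"roll":0,"hand":0},{"x":-0.01,"y":0.03,"z":-0.01,"roll":0,"hand":0},{"x":0,"y":0.03,"z":-0.01,"roll":0,"hand":0},{"x":0,"y":0.006,"z":-0.01,"roll":0,"hand":0},{"x":0,"y":0,"z":0,"roll":0,"hand":0},{"x":0,"y":0,"z":0,"roll":0,"hand":0},{"x":0,"y":0,"z":0,"roll":0,"hand":0}], force=40)

```text
time_s: 1.2
tool_pos: [0.5757, 0.1742, 0.2018]
eef_rot: [[0.097, 0.995, 0.001], [0.995, -0.097, -0.001], [-0.001, 0.001, -1.0]]
force: [0.0, -0.0, 0.4]
opening: -0.005
grasp_force: 0.0
```

Call:
move_arm(series=[{"x":-0.004,"y":0,"z":-0.02,"roll":0,"hand":0},{"x":-0.004,"y":0.001,"z":-0.02,"roll":0,"hand":0},{"x":0,"y":0,"z":-0.02,"roll":0,"hand":0},{"x":0,"y":0,"z":-0.02,"roll":0,"hand":0},{"x":0,"y":0,"z":0,"roll":0,"hand":0},{"x":0,"y":0,"z":0,"roll":0,"hand":0}])

```text
time_s: 1.8
tool_pos: [0.5675, 0.1761, 0.122]
eef_rot: [[0.096, 0.995, 0.0], [0.995, -0.096, -0.0], [-0.0, 0.0, -1.0]]
force: [0.2, 0.7, 0.7]
opening: -0.0
grasp_force: 0.0
```

```bash
python3 - <<'E'
from h import *
im=capture('side'); cv2.imwrite('pics/s2.png',cv2.resize(cv2.cvtColor(im,cv2.COLOR_RGB2BGR)[160:360,200:420],None,fx=2.5,fy=2.5))
E
```

```text
(no output)
```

View pics/s2.png

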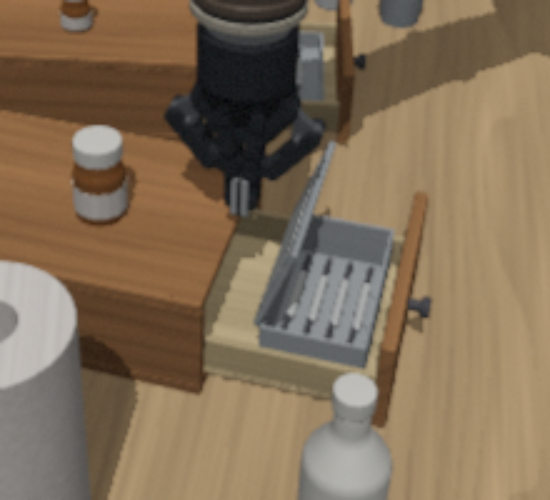

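The shut fingertips are behind the lid at (240,200), clear of its edge at (330,145) and of the bottle. Next I'll push towards the robot.

Call:
move_arm(series=[{"x":-0.01,"y":0.001,"z":0,"roll":0,"hand":0},{"x":-0.01,"y":0.001,"z":0,"roll":0,"hand":0},{"x":-0.01,"y":0.001,"z":0,"roll":0,"hand":0},{"x":-0.01,"y":0.001,"z":0,"roll":0,"hand":0},{"x":-0.01,"y":0.001,"z":0,"roll":0,"hand":0},{"x":-0.01,"y":0.001,"z":0,"roll":0,"hand":0},{"x":-0.01,"y":0.001,"z":-0.004,"roll":0,"hand":0},{"x":-0.002,"y":0,"z":-0.006,"roll":0,"hand":0}])

```text
time_s: 2.65
tool_pos: [0.4937, 0.1844, 0.1113]
eef_rot: [[0.093, 0.996, -0.0], [0.996, -0.093, 0.0], [0.0, -0.0, -1.0]]
force: [0.7, -0.1, 1.5]
opening: 0.0
grasp_force: 0.6
```

Call:
move_arm(series=[{"x":0,"y":0,"z":-0.006,"roll":0,"hand":0},{"x":0,"y":0,"z":-0.007,"roll":0,"hand":0},{"x":0,"y":0,"z":-0.007,"roll":0,"hand":0},{"x":0,"y":0,"z":-0.007,"roll":0,"hand":0},{"x":0,"y":0,"z":-0.007,"roll":0,"hand":0},{"x":0,"y":0,"z":-0.004,"roll":0,"hand":0},{"x":0,"y":0,"z":0,"roll":0,"hand":0},{"x":0,"y":0,"z":0,"roll":0,"hand":0}])

```text
time_s: 3.45
tool_pos: [0.4951, 0.1839, 0.0732]
eef_rot: [[0.094, 0.996, -0.0], [0.996, -0.094, -0.0], [-0.0, -0.0, -1.0]]
force: [0.1, -0.5, -0.9]
opening: 0.002
grasp_force: 0.0
```

Call:
move_arm(series=[{"x":0,"y":0,"z":-0.002,"roll":0,"hand":0},{"x":0,"y":0,"z":-0.002,"roll":0,"hand":0},{"x":0,"y":0,"z":0,"roll":0,"hand":0},{"x":0,"y":0,"z":0,"roll":0,"hand":0},{"x":0,"y":0,"z":0,"roll":0,"hand":0}])

```text
time_s: 3.95
tool_pos: [0.4968, 0.184, 0.0714]
eef_rot: [[0.095, 0.995, 0.004], [0.995, -0.095, 0.001], [0.001, 0.004, -1.0]]
force: [-1.9, -3.6, 18.9]
opening: -0.002
grasp_force: 10.0
```

```bash
python3 - <<'E'
from h import *
im=capture('side'); cv2.imwrite('pics/s3.png',cv2.resize(cv2.cvtColor(im,cv2.COLOR_RGB2BGR)[180:340,240:400],None,fx=3.5,fy=3.5))
E
```

```text
(no output)
```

View pics/s3.png

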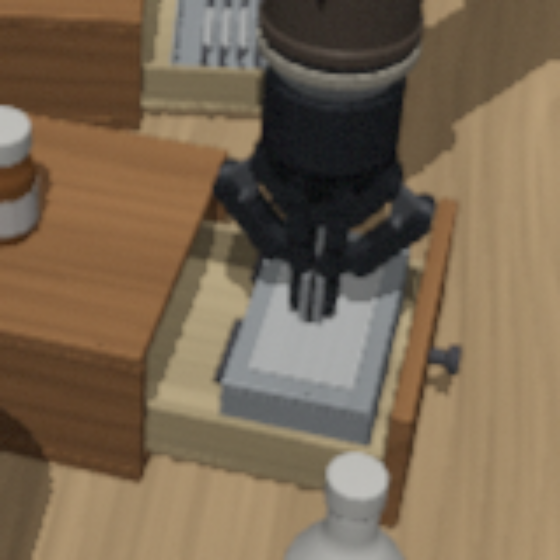

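The lid lies flat and shut, pressed with 19 N, and the drawer is still out. Next: lift, go over the front panel and turn the hand a quarter turn.

Call:
move_arm(series=[{"x":0,"y":0,"z":0.02,"roll":0,"hand":0},{"x":0,"y":0,"z":0.03,"roll":0,"hand":0},{"x":0,"y":0,"z":0.03,"roll":8,"hand":0},{"x":-0.01,"y":0,"z":0.03,"roll":8,"hand":0},{"x":-0.02,"y":0,"z":0.01,"roll":8,"hand":0},{"x":-0.02,"y":0.002,"z":0,"roll":8,"hand":0},{"x":-0.02,"y":0.002,"z":0,"roll":8,"hand":0},{"x":-0.02,"y":0.002,"z":0,"roll":8,"hand":0},{"x":-0.02,"y":0.002,"z":0,"roll":8,"hand":0},{"x":0,"y":0,"z":0,"roll":8,"hand":0}])

```text
time_s: 5.0
tool_pos: [0.3826, 0.1921, 0.1895]
eef_rot: [[-0.858, 0.514, -0.0], [0.514, 0.858, -0.0], [0.0, -0.001, -1.0]]
force: [-0.3, -0.3, -0.0]
opening: -0.001
grasp_force: 0.0
```

Call:
move_arm(series=[{"x":0,"y":0,"z":0,"roll":8,"hand":0},{"x":0,"y":0,"z":0,"roll":8,"hand":0},{"x":0,"y":0,"z":0,"roll":8,"hand":0},{"x":0,"y":0,"z":0,"roll":2,"hand":0},{"x":0,"y":0,"z":0,"roll":0,"hand":0},{"x":0,"y":0,"z":0,"roll":0,"hand":0}])

```text
time_s: 5.6
tool_pos: [0.3851, 0.1919, 0.1894]
eef_rot: [[-0.995, 0.096, 0.0], [0.096, 0.995, 0.0], [-0.0, 0.0, -1.0]]
force: [-0.4, 0.1, -0.4]
opening: 0.001
grasp_force: 0.0
```

```bash
python3 - <<'E'
from h import *
im=capture('side'); cv2.imwrite('pics/s4.png',cv2.resize(cv2.cvtColor(im,cv2.COLOR_RGB2BGR)[140:340,240:460],None,fx=3,fy=3))
E
```

```text
(no output)
```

View pics/s4.png

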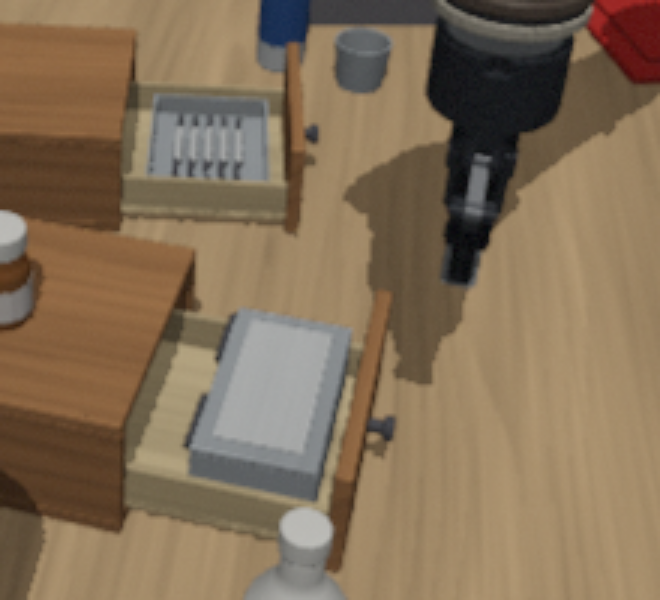

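The lid is shut flat, the panel and knob at (380,430) are free, and the fingers hang in front of the panel. Next: lower and push.

Call:
move_arm(series=[{"x":0,"y":0,"z":-0.03,"roll":0,"hand":0},{"x":0,"y":0,"z":-0.03,"roll":0,"hand":0},{"x":0,"y":-0.001,"z":-0.03,"roll":0,"hand":0},{"x":0,"y":-0.001,"z":-0.02,"roll":0,"hand":0},{"x":0,"y":0,"z":-0.011,"roll":0,"hand":0},{"x":0.01,"y":-0.001,"z":0,"roll":0,"hand":0},{"x":0.01,"y":-0.001,"z":0,"roll":0,"hand":0},{"x":0.01,"y":-0.001,"z":0,"roll":0,"hand":0},{"x":0.01,"y":-0.001,"z":0,"roll":0,"hand":0},{"x":0,"y":0,"z":0,"roll":0,"hand":0}])

```text
time_s: 6.65
tool_pos: [0.4271, 0.186, 0.0689]
eef_rot: [[-0.995, 0.096, 0.002], [0.096, 0.995, 0.001], [-0.002, 0.001, -1.0]]
force: [0.1, 0.3, -0.3]
opening: -0.006
grasp_force: 0.0
```

Call:
move_arm(series=[{"x":0.01,"y":-0.001,"z":0,"roll":0,"hand":0},{"x":0.01,"y":-0.001,"z":0,"roll":0,"hand":0},{"x":0.01,"y":-0.001,"z":0,"roll":0,"hand":0},{"x":0.01,"y":-0.001,"z":0,"roll":0,"hand":0},{"x":0.01,"y":-0.001,"z":0,"roll":0,"hand":0},{"x":0.01,"y":-0.001,"z":0,"roll":0,"hand":0},{"x":0.01,"y":-0.001,"z":0,"roll":0,"hand":0},{"x":0.01,"y":-0.001,"z":0,"roll":0,"hand":0},{"x":0.01,"y":-0.001,"z":0,"roll":0,"hand":0},{"x":0.01,"y":-0.001,"z":0,"roll":0,"hand":0}])

```text
time_s: 7.65
tool_pos: [0.5258, 0.1761, 0.0683]
eef_rot: [[-0.996, 0.094, 0.0], [0.094, 0.996, 0.0], [0.0, 0.0, -1.0]]
force: [-4.6, 3.0, 1.0]
opening: 0.001
grasp_force: 2.3
```

Call:
move_arm(series=[{"x":0.005,"y":-0.0005,"z":0,"roll":0,"hand":0},{"x":0.005,"y":-0.0005,"z":0,"roll":0,"hand":0},{"x":0.005,"y":-0.0005,"z":0,"roll":0,"hand":0},{"x":0.005,"y":-0.0005,"z":0,"roll":0,"hand":0},{"x":0.002,"y":0,"z":0,"roll":0,"hand":0},{"x":0,"y":0,"z":0,"roll":0,"hand":0}])

```text
time_s: 8.25
tool_pos: [0.5476, 0.1736, 0.0682]
eef_rot: [[-0.996, 0.095, 0.001], [0.095, 0.996, -0.0], [-0.001, -0.0, -1.0]]
force: [-0.9, -0.5, -0.5]
opening: -0.003
grasp_force: 0.5
```

Call:
move_arm(series=[{"x":0.003,"y":0,"z":0,"roll":0,"hand":0},{"x":0.003,"y":-0.001,"z":0,"roll":0,"hand":0},{"x":0.002,"y":0,"z":0,"roll":0,"hand":0},{"x":0,"y":0,"z":0,"roll":0,"hand":0}])

```text
time_s: 8.65
tool_pos: [0.5507, 0.1732, 0.0678]
eef_rot: [[-0.996, 0.093, -0.008], [0.093, 0.996, -0.002], [0.007, -0.002, -1.0]]
force: [-19.0, 1.1, 11.2]
opening: 0.002
grasp_force: 9.2
```

Call:
move_arm(series=[{"x":0.002,"y":0,"z":0,"roll":0,"hand":0},{"x":0,"y":0,"z":0,"roll":0,"hand":0},{"x":0,"y":0,"z":0,"roll":0,"hand":0}])

```text
time_s: 8.95
tool_pos: [0.5507, 0.1732, 0.0676]
eef_rot: [[-0.996, 0.092, -0.011], [0.092, 0.996, -0.002], [0.01, -0.003, -1.0]]
force: [-23.8, 1.1, 15.7]
opening: 0.0
grasp_force: 12.3
```

Call:
move_arm(series=[{"x":-0.01,"y":0.001,"z":0,"roll":0,"hand":0},{"x":-0.02,"y":0.002,"z":0,"roll":0,"hand":0},{"x":-0.03,"y":0.003,"z":0,"roll":0,"hand":0},{"x":-0.04,"y":0.003,"z":0,"roll":0,"hand":0},{"x":-0.04,"y":0.002,"z":0.02,"roll":0,"hand":0},{"x":-0.01,"y":0,"z":0.03,"roll":0,"hand":0},{"x":0,"y":0,"z":0.03,"roll":0,"hand":0},{"x":0,"y":0,"z":0,"roll":0,"hand":0},{"x":0,"y":0,"z":0,"roll":0,"hand":0}])

```text
time_s: 9.85
tool_pos: [0.4085, 0.184, 0.1492]
eef_rot: [[-0.995, 0.095, 0.004], [0.095, 0.995, 0.001], [-0.003, 0.001, -1.0]]
force: [0.5, 0.1, -0.5]
opening: -0.001
grasp_force: 0.0
```

```bash
python3 - <<'E'
from h import *
im=capture('side'); cv2.imwrite('pics/s5.png',cv2.resize(cv2.cvtColor(im,cv2.COLOR_RGB2BGR)[130:350,160:440],None,fx=2.7,fy=2.7))
E
```

```text
(no output)
```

View pics/s5.png

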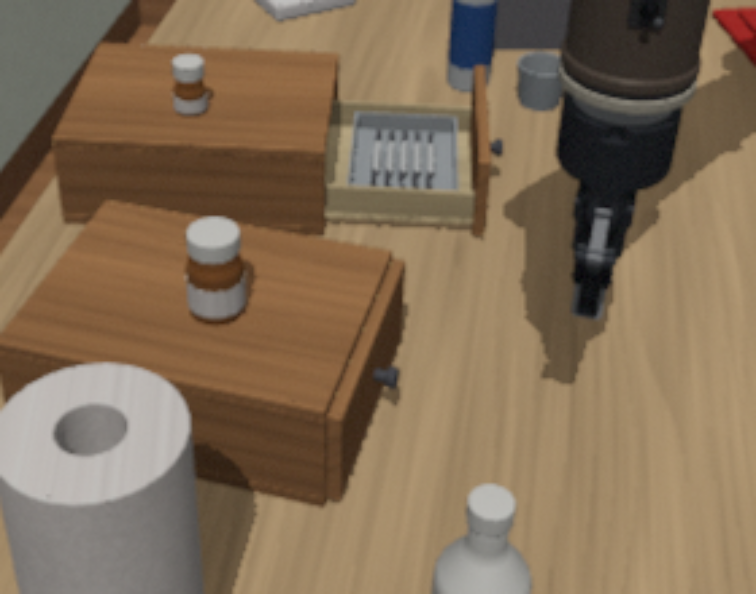

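The panel at (365,380) lies flush against the unit, the arm is clear, and the tray drawer and bottles haven't moved.

```bash
python3 -c "
from h import *
print(sign_off())"
```

```text
the job is handed in; nothing more can be done
None
```

The lid is shut and the case drawer is pushed home against its stop, with the tray drawer and loose things looking unmoved in the last side picture; I handed the job in at about 10 s, and no verdict came back.

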